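# Shut the marked gas cock in the clean-bench service box

## Task

In the gas service box on the bench, push the loose sliding cover along its rails fully aside onto the closed deck, keeping it flat in its track and never lifting it. Then push the uncovered marked valve handle, the one whose end is a round disc, round until it is fully shut against its stop, across its pipe. Leave the plain straight handle and everything else on the bench as they are.

Things in the scene. Friction and masses are not known exactly. Their poses are not given: they have to be found in the camera images.
- service_box: the grey metal gas service box fixed on the bench, 180 mm (its x) by 412 mm (its y) by 66 mm tall; origin at the centre of its underside. Its -y half is an open-topped compartment (inside: x -70 to 70, y -194 to -8 mm, floor 4 mm above the bench) with the two valves; its +y half is a closed deck (top 55 mm). The cover rests on two ledges 56 mm above the bench, between two 6 mm wide rails along y and two end walls, all with tops at 66 mm.
- cover: the loose sliding cover, an aluminium plate 164 mm (x) by 195 mm (y) by 6 mm, about 0.5 kg (can differ by some 30 percent), lying flat on the ledges with about 2 mm play to each rail. Origin at the centre of its underside; its axes are parallel to the box's. It starts over the compartment, its centre 88 to 101 mm to the box's -y side, and slides along the box's +y; fully aside, against the far end wall, its centre is 102 mm to the box's +y side.
- rib (a point): centre of the upright rib on the middle of the cover, 90 mm long along x, 12 mm thick along y, standing 22 mm above the plate (from 62 to 84 mm above the bench); this point is 73 mm above the bench. Its upright flat side is good to push against.
- disc_axis (a point): turning axis of the marked handle (the one with the round disc end), at the middle of its thickness, 40 mm above the bench. It stands in the compartment at box x = 10 mm and box y = -137 or -62 mm; the plain handle has the other place. The handle is steel, 12 mm thick (34 to 46 mm above the bench), a bar 10 mm wide that reaches out from a hub 20 mm across. Under it a brass pipe along the box's x, top 24 mm above the bench.
- disc_end (a point): centre of the round disc, 26 mm across, at the end of the marked handle, 40 mm from its axis and at the same height
- disc_handle (a joint): angle of the marked handle (rad): 0 = open, pointing along the box's -x in line with its pipe; grows counter-clockwise seen from above; 1.57 = shut against its stop, pointing along the box's -y across the pipe. Starts between 0 and 0.4. It has no spring, stays where it is left, and takes about 2.5 N at the disc to turn.
- plain_end (a point): point on the unmarked handle, 40 mm from its axis, 40 mm above the bench. It is a plain straight bar 10 mm wide ending square 52 mm from its axis, otherwise like the marked one, its pipe in the same direction; nearly in line with its pipe (within 0.12 rad). Must stay as it is.
- petri_a: bystander, loose: shut glass petri dish, 96 mm across, 20 mm tall; origin at the centre of its underside
- petri_b: bystander, loose: shut glass petri dish, 96 mm across, 20 mm tall; origin at the centre of its underside
- jar_a: bystander, loose: glass jar with white lid, 64 mm across, 85 mm tall; origin at the centre of its underside
- jar_b: bystander, loose: glass jar with steel lid, 60 mm across, 80 mm tall; origin at the centre of its underside
- beaker: bystander, loose: open glass beaker, 66 mm across, 70 mm tall; origin at the centre of its underside
- wash_bottle: bystander, loose: white plastic bottle, 56 mm across, 130 mm tall; origin at the centre of its underside
- burner: bystander, loose: glass spirit burner, 72 mm across, 62 mm tall; origin at the centre of its underside

How it is judged:
By the outcome, as a careful person would: the job done as asked, in the order asked, and still so for the second after the job is handed in, with the robot touching nothing.
It also fails if it takes over 48 s, if anything falls off the work surface, if the arm or the gripper's body presses on something with over 40 N, if the wrist force passes 120 N, or if a joint passes its speed limit or range.

## Robot

A 6-joint arm with a two-finger parallel gripper is mounted at the origin on the work surface. World frame = base frame: x ahead of the robot, y to its left, z up, the work surface at z = 0. Lengths are in m, angles in rad, forces in N, time in s.
With the tool pointing down it reaches from about 0.3 to 0.775 m from the base axis. Payload 14.6 kg.
Tool frame: the origin (TCP) lies midway between the tips of the shut fingers; the grasp point (between the pads) lies 19 mm behind it (grasp_offset is the distance from the TCP to the grasp point, in m); z points along the fingers, y is the line along which they close (so a half turn about z gives the same grasp; the last joint's range is limited). The gripper opens to 94 mm and grips with 3 to 60 N. Pads are 16 mm wide; open, the fingers measure 119 mm over their backs; the gripper's body (75 mm by 177 mm) begins 78 mm behind the grasp point.
Start: joints at [1.213, 0.3, 1.521, -0, 1.321, -0.067], TCP at [0.158, 0.527, 0.205] pointing down, gripper open.
Joint ranges: [-3.03, 3.03], [-0.79, 2.21], [0.23, 2.52], [-1.04, 4.18], [0, 3.07], [-2.55, 2.55]. Speed limits (rad/s): [2.22, 2.22, 2.57, 3.14, 3.14, 3.14].

## Interface

Orientations are given as [roll, pitch, yaw] about the fixed x, y, z axes, in that order (R = Rz(yaw) Ry(pitch) Rx(roll)).
In Python, from station import * gives the robot as it stands. The module is installed in compiled form; this text tells all that it offers.
- The arm moves only by the tool send_rows, never from a script. Its argument "rows" is a list of rows, each an object of numbers: "dx", "dy", "dz": the shift along the tool's x, y, z in mm; "roll": the turn about the tool's z in degrees; "jaw": the closure, from -1 (fully open) to 1 (shut). In form: [{"dx": .., "dy": .., "dz": .., "roll": .., "jaw": ..}, ...]. A call has 1 to 12 rows; each row shifts and turns the commanded pose from where the row before left it, along the tool's axes as they then stand; what a row does not reach is not made up. A row lasts 1/12 s, in which the tool goes at most 41.7 mm and 7.16 degrees, less where a joint would pass 70% of its speed; a pose out of reach is approached as far as the arm can. A call is refused whole if a number of a shift passes 41.7 or a number of a turn 7.16, either way. A call with a gripper value outside its range is refused whole. The fingers move at their own pace and stop on an object; "force" is the grip in N (left out, the last holds). Time passes only in rows, so rows that do not move let the fingers close. It gives the time, the measured TCP pose, the force, the opening and the grip force at its end, in the units of the state.
- get_obs(): the state, without advancing time (a new reading comes with each control period).
- camera(name): name is "scene" or "top" or "wrist"; returns a dict with "frame" (384x512x3 uint8, red, green, blue), "z_map" (384x512 float32, m along the optical axis (not along the pixel's ray), 0 where there is no reading), "camera_matrix" (3x3 intrinsics, pixels), "rvec" (rotation vector, rad) and "tvec" (3), from world to camera coordinates, as OpenCV has them. Camera axes: x right, y down, z forward; pixel columns grow to the right and rows downward; lengths in m; the calibration is good to about 2 mm. A picture is of the moment at which its call begins.
- hand_in(): hands the job in; it is judged then, once.
The state is a dict: "time_s": time; "qpos": joint angles; "joint_vel": joint speeds; "tau": joint torques, N m; "ee_pos": TCP position; "eef_rot": TCP orientation; "force": force on the tool from outside, world axes, zero at the start; "moment": the same for the moment, N m; "grip_width": finger opening in m; "grip_force": force on a finger pad.
Only numpy, scipy, OpenCV 4.12 (cv2) and the standard library are available. Lean on these libraries where they do the work, as an engineer would, in place of code of your own. Each camera call takes 0.05 s, during which the arm holds its last target. There are 200 camera calls.

## Working session

There is one attempt and no reset: what is moved stays moved. The work goes in short steps, Python scripts to look and compute and a tool call to move; the robot and the scene stay as the last step left them, time stands still between calls to the robot, and variables do not carry over. Pictures are saved under pics/ and viewed, at most 10 in all, crops included, and the job is handed in when it is done.

Besides the shell and the picture viewer there is one more tool, called after "Request:" as name([rows], argument=value, ...), one row to a line, values as JSON. send_rows: Moves the arm, as the interface text tells. Its arguments: {"type":"object","properties":{"rows":{"type":"array"},"force":{"type":"number"}},"required":["rows"]}

```bash
mkdir -p pics; cat > h.py <<'E'
from station import *
import numpy as np, cv2
def cam(n):
    c=camera(n); c['R']=cv2.Rodrigues(np.array(c['rvec'],float))[0]; c['t']=np.array(c['tvec'],float).ravel(); return c
def save(c,f): cv2.imwrite('pics/'+f,c['frame'][:,:,::-1])
def plane(c,uv,z):
    K=np.array(c['camera_matrix']); uv=np.atleast_2d(np.array(uv,float))
    d=(np.linalg.inv(K)@np.c_[uv,np.ones(len(uv))].T).T@c['R']; o=-c['R'].T@c['t']
    return o+d*((z-o[2])/d[:,2])[:,None]
def cloud(c):
    K=np.array(c['camera_matrix']); z=c['z_map']; v,u=np.mgrid[:z.shape[0],:z.shape[1]]
    p=np.stack([(u-K[0,2])/K[0,0]*z,(v-K[1,2])/K[1,1]*z,z],-1)-c['t']
    return p@c['R']
E
python3 - <<'E'
from h import *
c=cam('top'); save(c,'top1.png')
o=get_obs(); print(o['time_s'],o['ee_pos'],o['eef_rot'],o['qpos'],o['grip_width'],-c['R'].T@c['t'])
c=cam('scene'); save(c,'scene1.png'); print(-c['R'].T@c['t'])
E
```

```text
0.05 [0.15761065 0.52668545 0.20493141] [-3.14054267e+00 -6.07270845e-05  2.85080894e+00] [ 1.21340878e+00  3.00427827e-01  1.52153062e+00 -9.58733233e-06
  1.32068590e+00 -6.66014863e-02] 0.09401457943433511 [ 0.41556843 -0.01642151  1.30851089]
[ 1.2358218  -0.54797342  1.41896284]
```

View pics/top1.png

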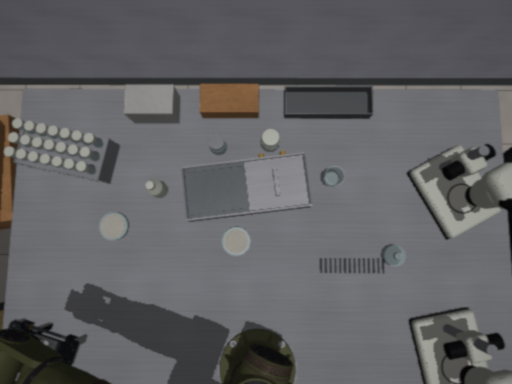

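View pics/scene1.png

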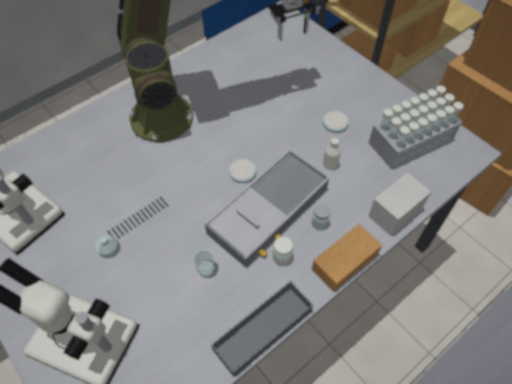

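The top view shows the box from (184,165) to (310,208), with the cover and rib (277,180) at the right (world -y) and the dark deck at the left. Next I measure the box and rib from the depth.

```bash
cat > meas.py <<'E'
from h import *
c=cam('top'); P=cloud(c)
m=((P[...,2]>.035)&(P[...,2]<.1)).astype(np.uint8)
n,l,s,ce=cv2.connectedComponentsWithStats(m)
k=l[185,220]; q=P[l==k]; print('n',len(q))
r=cv2.minAreaRect((q[:,:2]*1000).astype(np.float32)); print('rect',r, cv2.boxPoints(r))
rib=q[q[:,2]>.076]; rr=cv2.minAreaRect((rib[:,:2]*1000).astype(np.float32)); print('rib',len(rib),rib.mean(0),rr)
for i in range(1,n):
    if s[i][4]>15: print(ce[i].round(),P[l==i].mean(0).round(3),P[l==i][:,2].max().round(3),s[i][4])
b=c['frame'][150:225,170:325]; cv2.imwrite('pics/crop1.png',cv2.resize(b[:,:,::-1],None,fx=5,fy=5,interpolation=cv2.INTER_CUBIC))
E
python3 meas.py
```

```text
n 6864
rect ((587.1300659179688, 39.553192138671875), (180.81814575195312, 412.7942810058594), 7.145103454589844) [[ 471.75085  233.1022 ]
 [ 523.09534 -176.48645]
 [ 702.5093  -153.99582]
 [ 651.1648   255.59283]]
rib 103 [ 0.59874319 -0.05839707  0.0836058 ] ((598.7840576171875, -58.51608657836914), (89.55338287353516, 11.945114135742188), 7.399808883666992)
[228.  99.] [0.882 0.1   0.067] 0.078 1838
[158. 113.] [0.833 0.335 0.068] 0.1 428
[331. 100.] [ 0.889 -0.249  0.045] 0.057 525
[270. 139.] [ 0.741 -0.039  0.076] 0.09 316
[ 75. 158.] [0.674 0.597 0.087] 0.1 1507
[216. 143.] [0.728 0.137 0.072] 0.087 272
[450. 195.] [ 0.563 -0.637  0.045] 0.1 3295
[245. 186.] [0.586 0.04  0.059] 0.09 6864
[335. 174.] [ 0.627 -0.255  0.059] 0.074 144
[157. 188.] [0.575 0.328 0.079] 0.1 206
[395. 256.] [ 0.361 -0.448  0.045] 0.067 244
[442. 346.] [ 0.083 -0.586  0.047] 0.1 2850
[237. 356.] [0.051 0.061 0.064] 0.1 190
[267. 343.] [ 0.087 -0.034  0.051] 0.073 26
```

View pics/crop1.png

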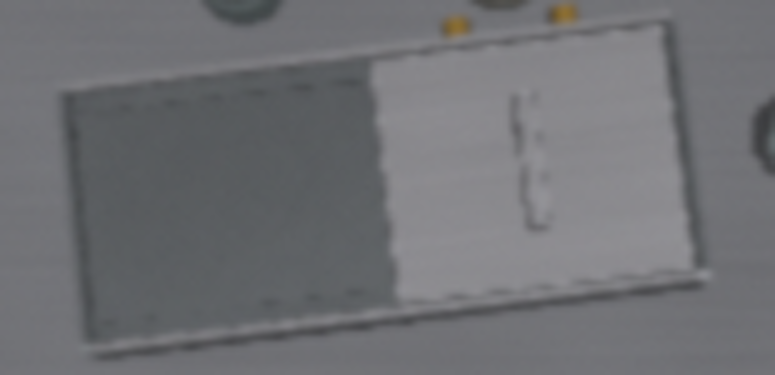

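Request:
send_rows([
  {"roll": 6.6,"jaw": 1},
  {"roll": 6.6,"jaw": 1},
  {"roll": 6.6,"jaw": 1},
  {"roll": 6.6,"jaw": 1},
  {"roll": 6.6,"jaw": 1},
  {"roll": 6.6,"jaw": 1},
  {"roll": 6.6,"jaw": 1},
  {"roll": 6.6,"jaw": 1},
  {"roll": 6.6,"jaw": 1},
  {"roll": 6.6,"jaw": 1},
  {"jaw": 1},
])

```text
invalid input at $.rows[0]: expected keys dx, dy, dz, roll, jaw
```

Request:
send_rows([
  {"dx": 0,"dy": 0,"dz": 0,"roll": 6.6,"jaw": 1},
  {"dx": 0,"dy": 0,"dz": 0,"roll": 6.6,"jaw": 1},
  {"dx": 0,"dy": 0,"dz": 0,"roll": 6.6,"jaw": 1},
  {"dx": 0,"dy": 0,"dz": 0,"roll": 6.6,"jaw": 1},
  {"dx": 0,"dy": 0,"dz": 0,"roll": 6.6,"jaw": 1},
  {"dx": 0,"dy": 0,"dz": 0,"roll": 6.6,"jaw": 1},
  {"dx": 0,"dy": 0,"dz": 0,"roll": 6.6,"jaw": 1},
  {"dx": 0,"dy": 0,"dz": 0,"roll": 6.6,"jaw": 1},
  {"dx": 0,"dy": 0,"dz": 0,"roll": 6.6,"jaw": 1},
  {"dx": 0,"dy": 0,"dz": 0,"roll": 6.6,"jaw": 1},
  {"dx": 0,"dy": 0,"dz": 0,"roll": 0,"jaw": 1},
])

```text
time_s: 1.07
ee_pos: [0.1577, 0.5268, 0.2052]
eef_rot: [-3.141, 0.0, 1.693]
force: [-0.1, -0.5, -0.2]
grip_width: 0.0243
grip_force: 0.0
```

Request:
send_rows([
  {"dx": -34,"dy": 19,"dz": 0,"roll": 0,"jaw": 1},
  {"dx": -34,"dy": 19,"dz": 0,"roll": 0,"jaw": 1},
  {"dx": -34,"dy": 19,"dz": 0,"roll": 0,"jaw": 1},
  {"dx": -34,"dy": 19,"dz": 0,"roll": 0,"jaw": 1},
  {"dx": -34,"dy": 19,"dz": 0,"roll": 0,"jaw": 1},
  {"dx": -34,"dy": 19,"dz": 0,"roll": 0,"jaw": 1},
  {"dx": -34,"dy": 19,"dz": 0,"roll": 0,"jaw": 1},
  {"dx": -34,"dy": 19,"dz": 0,"roll": 0,"jaw": 1},
  {"dx": -34,"dy": 19,"dz": 0,"roll": 0,"jaw": 1},
  {"dx": -34,"dy": 19,"dz": 0,"roll": 0,"jaw": 1},
])

```text
time_s: 1.9
ee_pos: [0.3903, 0.2122, 0.2056]
eef_rot: [3.141, -0.0, 1.703]
force: [0.2, -0.5, -0.8]
grip_width: 0.0004
grip_force: 0.0
```

Request:
send_rows([
  {"dx": -35,"dy": 19,"dz": 0,"roll": 0,"jaw": 1},
  {"dx": -35,"dy": 19,"dz": 0,"roll": 0,"jaw": 1},
  {"dx": -35,"dy": 19,"dz": 0,"roll": 0,"jaw": 1},
  {"dx": -35,"dy": 19,"dz": 0,"roll": 0,"jaw": 1},
  {"dx": -35,"dy": 19,"dz": 0,"roll": 0,"jaw": 1},
  {"dx": -35,"dy": 19,"dz": 0,"roll": 0,"jaw": 1},
  {"dx": -35,"dy": 19,"dz": 0,"roll": 0,"jaw": 1},
  {"dx": -35,"dy": 19,"dz": 0,"roll": 0,"jaw": 1},
  {"dx": -35,"dy": 19,"dz": 0,"roll": 0,"jaw": 1},
  {"dx": 0,"dy": 0,"dz": 0,"roll": 0,"jaw": 1},
  {"dx": 0,"dy": 0,"dz": 0,"roll": 0,"jaw": 1},
])

```text
time_s: 2.82
ee_pos: [0.5995, -0.078, 0.2043]
eef_rot: [-3.14, -0.001, 1.7]
force: [-0.2, 0.0, -1.2]
grip_width: 0.0007
grip_force: 0.0
```

```bash
cat >> h.py <<'E'
C=np.array([.5871,.0396]); A=np.deg2rad(7.2); B=np.array([[np.cos(A),-np.sin(A)],[np.sin(A),np.cos(A)]])
def tobox(p): return (np.asarray(p)[...,:2]-C)@B*1000
def st():
    o=get_obs(); print('t',round(o['time_s'],2),'box xy mm',tobox(o['ee_pos']).round(1),'z',o['ee_pos'][2].round(4),'rot',o['eef_rot'],'F',np.round(o['force'],1))
E
python3 - <<'E'
from h import *
st(); c=cam('wrist'); save(c,'w1.png'); P=cloud(c)
m=(P[...,2]>.079)&(P[...,2]<.09)
q=P[m]; b=tobox(q); k=(abs(b[:,0])<60)&(b[:,1]>-130)&(b[:,1]<-70); b=b[k]; print(len(b),b.mean(0),b.min(0),b.max(0),cv2.minAreaRect(b.astype(np.float32)))
E
```

```text
t 2.82 box xy mm [  -2.4 -118.3] z 0.2043 rot [-3.13997206e+00 -5.56163268e-04  1.70012842e+00] F [-0.2  0.  -1.2]
1044 [  2.4044601  -99.14163071] [ -41.86208478 -105.50734273] [ 47.06420134 -93.07370311] ((2.574535369873047, -99.1311264038086), (88.915283203125, 12.410911560058594), 0.30347034335136414)
```

View pics/w1.png

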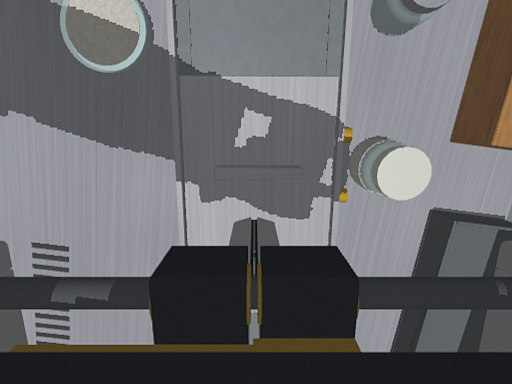

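The wrist view shows the rib at (215–302, 172), which puts its near face at box y = -105.5. The fingers come down at (255,220), behind it. I'll lower there.

Request:
send_rows([
  {"dx": -5,"dy": 3,"dz": 10,"roll": 0,"jaw": 1},
  {"dx": 0,"dy": 0,"dz": 30,"roll": 0,"jaw": 1},
  {"dx": 0,"dy": 0,"dz": 30,"roll": 0,"jaw": 1},
  {"dx": 0,"dy": 0,"dz": 30,"roll": 0,"jaw": 1},
  {"dx": 0,"dy": 0,"dz": 20,"roll": 0,"jaw": 1},
  {"dx": 0,"dy": 0,"dz": 10,"roll": 0,"jaw": 1},
  {"dx": 0,"dy": 0,"dz": 4,"roll": 0,"jaw": 1},
  {"dx": 0,"dy": 0,"dz": 0,"roll": 0,"jaw": 1},
  {"dx": 0,"dy": 0,"dz": 0,"roll": 0,"jaw": 1},
])

```text
time_s: 3.62
ee_pos: [0.6036, -0.081, 0.0727]
eef_rot: [3.14, 0.001, 1.7]
force: [-1.3, 0.6, 1.1]
grip_width: 0.0001
grip_force: 0.0
```

```bash
python3 -c "
from h import *
st()"
```

```text
t 3.62 box xy mm [   1.2 -121.7] z 0.0727 rot [3.13988300e+00 5.53671606e-04 1.69960187e+00] F [-1.3  0.6  1.1]
```

Request:
send_rows([
  {"dx": 3,"dy": -1,"dz": 3,"roll": 0,"jaw": 1},
  {"dx": 4,"dy": 0,"dz": 0,"roll": 0,"jaw": 1},
  {"dx": 6,"dy": 0,"dz": 0,"roll": 0,"jaw": 1},
  {"dx": 9,"dy": 0,"dz": 0,"roll": 0,"jaw": 1},
  {"dx": 10,"dy": 0,"dz": 0,"roll": 0,"jaw": 1},
  {"dx": 10,"dy": 0,"dz": 0,"roll": 0,"jaw": 1},
  {"dx": 10,"dy": 0,"dz": 0,"roll": 0,"jaw": 1},
  {"dx": 10,"dy": 0,"dz": 0,"roll": 0,"jaw": 1},
  {"dx": 10,"dy": 0,"dz": 0,"roll": 0,"jaw": 1},
  {"dx": 10,"dy": 0,"dz": 0,"roll": 0,"jaw": 1},
])

```text
time_s: 4.45
ee_pos: [0.5917, 0.0009, 0.0691]
eef_rot: [3.14, 0.001, 1.699]
force: [1.2, -5.6, 3.6]
grip_width: 0.0006
grip_force: 2.7
```

```bash
python3 -c "
from h import *
st()"
```

```text
t 4.45 box xy mm [ -0.3 -39. ] z 0.0691 rot [3.14048149e+00 7.24998299e-04 1.69921585e+00] F [ 1.2 -5.6  3.6]
```

Request:
send_rows([
  {"dx": 10,"dy": 0,"dz": 0,"roll": 0,"jaw": 1},
  {"dx": 10,"dy": 0,"dz": 0,"roll": 0,"jaw": 1},
  {"dx": 10,"dy": 0,"dz": 0,"roll": 0,"jaw": 1},
  {"dx": 10,"dy": 0,"dz": 0,"roll": 0,"jaw": 1},
  {"dx": 10,"dy": 0,"dz": 0,"roll": 0,"jaw": 1},
  {"dx": 10,"dy": 0,"dz": 0,"roll": 0,"jaw": 1},
  {"dx": 10,"dy": 0,"dz": 0,"roll": 0,"jaw": 1},
  {"dx": 10,"dy": 0,"dz": 0,"roll": 0,"jaw": 1},
  {"dx": 10,"dy": 0,"dz": 0,"roll": 0,"jaw": 1},
  {"dx": 10,"dy": 0,"dz": 0,"roll": 0,"jaw": 1},
  {"dx": 7,"dy": 0,"dz": 0,"roll": 0,"jaw": 1},
  {"dx": 4,"dy": 0,"dz": 0,"roll": 0,"jaw": 1},
])

```text
time_s: 5.45
ee_pos: [0.5773, 0.1112, 0.0691]
eef_rot: [3.141, 0.001, 1.7]
force: [0.8, -6.3, 6.1]
grip_width: 0.0004
grip_force: 3.3
```

```bash
python3 -c "
from h import *
st()"
```

```text
t 5.45 box xy mm [-0.7 72.2] z 0.0691 rot [3.14068744e+00 5.32769206e-04 1.69990423e+00] F [ 0.8 -6.3  6.1]
```

Request:
send_rows([
  {"dx": 4,"dy": 0,"dz": 0,"roll": 0,"jaw": 1},
  {"dx": 4,"dy": 0,"dz": 0,"roll": 0,"jaw": 1},
  {"dx": 3,"dy": 0,"dz": 0,"roll": 0,"jaw": 1},
  {"dx": 2,"dy": 0,"dz": 0,"roll": 0,"jaw": 1},
  {"dx": 2,"dy": 0,"dz": 0,"roll": 0,"jaw": 1},
])

```text
time_s: 5.87
ee_pos: [0.5756, 0.1252, 0.0691]
eef_rot: [3.141, 0.001, 1.699]
force: [0.6, -14.4, 7.1]
grip_width: 0.0005
grip_force: 7.7
```

```bash
python3 -c "
from h import *
st()"
```

```text
t 5.87 box xy mm [-0.7 86.4] z 0.0691 rot [3.14066434e+00 7.71429141e-04 1.69924285e+00] F [  0.6 -14.4   7.1]
```

Request:
send_rows([
  {"dx": 1,"dy": 0,"dz": 0,"roll": 0,"jaw": 1},
  {"dx": 0,"dy": 0,"dz": 0,"roll": 0,"jaw": 1},
])

```text
time_s: 6.03
ee_pos: [0.5754, 0.1253, 0.0691]
eef_rot: [3.141, 0.002, 1.699]
force: [0.2, -13.3, 7.9]
grip_width: 0.0003
grip_force: 6.3
```

The cover has stopped at its end wall. I'll back off, lift and move to look into the compartment.

Request:
send_rows([
  {"dx": -6,"dy": 0,"dz": 0,"roll": 0,"jaw": 1},
  {"dx": -8,"dy": 0,"dz": 0,"roll": 0,"jaw": 1},
  {"dx": -10,"dy": 0,"dz": -30,"roll": 0,"jaw": 1},
  {"dx": -20,"dy": 0,"dz": -35,"roll": 0,"jaw": 1},
  {"dx": -25,"dy": 0,"dz": -30,"roll": 0,"jaw": 1},
  {"dx": -25,"dy": 0,"dz": -30,"roll": 0,"jaw": 1},
  {"dx": -38,"dy": 0,"dz": 0,"roll": 0,"jaw": 1},
  {"dx": -38,"dy": 0,"dz": 0,"roll": 0,"jaw": 1},
  {"dx": -38,"dy": 0,"dz": 0,"roll": 0,"jaw": 1},
  {"dx": -38,"dy": 0,"dz": 0,"roll": 0,"jaw": 1},
  {"dx": -30,"dy": 0,"dz": 0,"roll": 0,"jaw": 1},
  {"dx": 0,"dy": 0,"dz": 0,"roll": 0,"jaw": 1},
])

```text
time_s: 7.03
ee_pos: [0.6102, -0.1526, 0.1927]
eef_rot: [-3.141, -0.0, 1.695]
force: [-0.5, 0.7, 0.0]
grip_width: 0.0008
grip_force: 0.0
```

```bash
cat > w2.py <<'E'
from h import *
st(); c=cam('wrist'); save(c,'w2.png'); P=cloud(c); b=tobox(P); z=P[...,2]
m=(z>.08)&(z<.09)&(abs(b[...,0])<60)&(b[...,1]>60)&(b[...,1]<140)
if m.sum(): print('rib',m.sum(),b[m].min(0),b[m].max(0))
m=((z>.037)&(z<.052)&(abs(b[...,0])<68)&(b[...,1]>-192)&(b[...,1]<-10)).astype(np.uint8)
n,l,s,ce=cv2.connectedComponentsWithStats(m)
for i in range(1,n):
    if s[i][4]>60:
        q=b[l==i]; print(s[i],z[l==i].mean(),'min',q.min(0),'max',q.max(0),cv2.minAreaRect(q.astype(np.float32)))
E
python3 w2.py
```

```text
t 7.03 box xy mm [  -1.1 -193.6] z 0.1927 rot [-3.14091398e+00 -1.17586921e-04  1.69469650e+00] F [-0.5  0.7  0. ]
[184   4  12 183 524] 0.044541518979467926 min [ -67.99317159 -191.82623752] max [-67.08364512 -10.37150823] ((-67.54051208496094, -101.09890747070312), (181.4548797607422, 0.8381272554397583), 89.96923065185547)
[ 215   50   61   28 1085] 0.045399367183396086 min [-40.08081376 -77.40194482] max [ 21.58161881 -51.5642817 ] ((-9.150735855102539, -62.238059997558594), (61.479820251464844, 25.763751983642578), 7.562425136566162)
[218 127  57  18 639] 0.045713747168101775 min [ -39.27601233 -146.41781041] max [  21.64824343 -128.25654954] ((-8.816884994506836, -137.33236694335938), (60.92253494262695, 18.096525192260742), 0.08399856835603714)
```

View pics/w2.png

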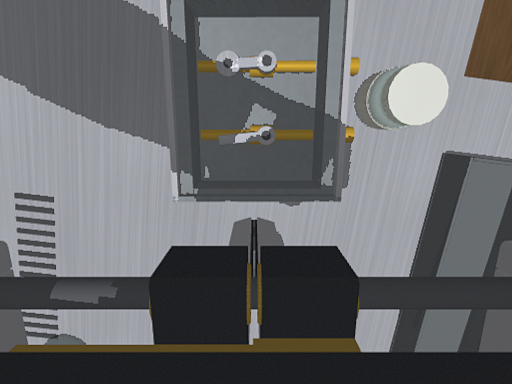

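The wrist view shows the uncovered compartment. The disc is at (228,62) with its hub at (266,61), so the marked handle is the one at box y = -62. The plain handle is at row 135. The disc centre is about box (-29,-64), so I'll go down on its +y side.

Request:
send_rows([
  {"dx": 35,"dy": -6,"dz": 0,"roll": 0,"jaw": 1},
  {"dx": 35,"dy": -6,"dz": 0,"roll": 0,"jaw": 1},
  {"dx": 35,"dy": -6,"dz": 0,"roll": 0,"jaw": 1},
  {"dx": 35,"dy": -6,"dz": 0,"roll": 0,"jaw": 1},
  {"dx": 20,"dy": -4,"dz": 20,"roll": 0,"jaw": 1},
  {"dx": 0,"dy": 0,"dz": 30,"roll": 0,"jaw": 1},
  {"dx": 0,"dy": 0,"dz": 30,"roll": 0,"jaw": 1},
  {"dx": 0,"dy": 0,"dz": 10,"roll": 0,"jaw": 1},
  {"dx": 0,"dy": 0,"dz": 0,"roll": 0,"jaw": 1},
  {"dx": 0,"dy": 0,"dz": 0,"roll": 0,"jaw": 1},
])

```text
time_s: 7.92
ee_pos: [0.5626, 0.0077, 0.1043]
eef_rot: [3.141, -0.0, 1.699]
force: [0.6, -0.6, 0.3]
grip_width: 0.0002
grip_force: 0.0
```

```bash
python3 -c "
from h import *
st()
c=cam('wrist');P=cloud(c); b=tobox(P); z=P[...,2]
m=(z>.08)&(z<.09)&(abs(b[...,0])<60)&(b[...,1]>60)&(b[...,1]<140)
print('rib',m.sum(),b[m].min(0),b[m].max(0))
m=(z>.059)&(z<.065)&(abs(b[...,0])<78)&(b[...,1]>-50)&(b[...,1]<190)
print('plate',m.sum(),b[m].min(0),b[m].max(0))
"
```

```text
t 7.92 box xy mm [-28.3 -28.6] z 0.1043 rot [ 3.14131998e+00 -1.31589138e-04  1.69916338e+00] F [ 0.6 -0.6  0.3]
rib 3355 [-43.42635517  95.71290538] [ 47.06077828 108.48305425]
plate 33150 [-77.99806347   5.00611739] [ 77.99901046 120.84949813]
```

The rib centre reads 102.1 mm, so the cover is fully aside. Now I'll descend beside the disc.

Request:
send_rows([
  {"dx": -5,"dy": -1,"dz": 15,"roll": 0,"jaw": 1},
  {"dx": 0,"dy": 0,"dz": 20,"roll": 0,"jaw": 1},
  {"dx": 0,"dy": 0,"dz": 20,"roll": 0,"jaw": 1},
  {"dx": 0,"dy": 0,"dz": 12,"roll": 0,"jaw": 1},
  {"dx": 0,"dy": 0,"dz": 6,"roll": 0,"jaw": 1},
  {"dx": 0,"dy": 0,"dz": 0,"roll": 0,"jaw": 1},
  {"dx": 0,"dy": 0,"dz": 0,"roll": 0,"jaw": 1},
])

```text
time_s: 8.55
ee_pos: [0.5626, 0.0022, 0.0315]
eef_rot: [3.14, 0.0, 1.699]
force: [-0.3, 0.0, -0.0]
grip_width: 0.0001
grip_force: 0.0
```

```bash
python3 -c "
from h import *
st()"
```

```text
t 8.55 box xy mm [-28.9 -34. ] z 0.0315 rot [3.14035065e+00 2.12089270e-04 1.69881812e+00] F [-0.3  0.  -0. ]
```

Request:
send_rows([
  {"dx": -4,"dy": 0,"dz": 0,"roll": 0,"jaw": 1},
  {"dx": -3,"dy": -1,"dz": 0,"roll": 0,"jaw": 1},
  {"dx": -4.3,"dy": -2,"dz": 0,"roll": -6,"jaw": 1},
  {"dx": -4.3,"dy": -2,"dz": 0,"roll": -6,"jaw": 1},
  {"dx": -4.3,"dy": -2,"dz": 0,"roll": -6,"jaw": 1},
  {"dx": -4.3,"dy": -2,"dz": 0,"roll": -6,"jaw": 1},
  {"dx": -4.3,"dy": -2,"dz": 0,"roll": -6,"jaw": 1},
  {"dx": -4.3,"dy": -2,"dz": 0,"roll": -6,"jaw": 1},
  {"dx": -4.3,"dy": -2,"dz": 0,"roll": -6,"jaw": 1},
])

```text
time_s: 9.3
ee_pos: [0.5623, -0.0376, 0.0313]
eef_rot: [3.141, 0.0, 2.437]
force: [-1.5, 2.2, 1.8]
grip_width: 0.0006
grip_force: 1.5
```

```bash
cat > s.py <<'E'
from h import *
st(); o=get_obs(); a=o['eef_rot'][2]%(2*np.pi)-A-np.pi/2; p=tobox(o['ee_pos'])-[10,-62]
print('tool a deg',np.degrees(a),'rel axis in rotated frame',np.array([[np.cos(a),np.sin(a)],[-np.sin(a),np.cos(a)]])@p)
E
python3 s.py
```

```text
t 9.3 box xy mm [-34.2 -73.4] z 0.0313 rot [3.14086519e+00 3.12855889e-04 2.43698118e+00] F [-1.5  2.2  1.8]
tool a deg 42.428736143240855 rel axis in rotated frame [-40.37737656  21.41236386]
```

Tracking is right, and contact force is about 2.7 N, which matches the handle. I'll continue the arc.

Request:
send_rows([
  {"dx": -4.3,"dy": -2,"dz": 0,"roll": -6,"jaw": 1},
  {"dx": -4.3,"dy": -2,"dz": 0,"roll": -6,"jaw": 1},
  {"dx": -4.3,"dy": -2,"dz": 0,"roll": -6,"jaw": 1},
  {"dx": -4.3,"dy": -2,"dz": 0,"roll": -6,"jaw": 1},
  {"dx": -4.3,"dy": -2,"dz": 0,"roll": -6,"jaw": 1},
  {"dx": -4.3,"dy": -2,"dz": 0,"roll": -6,"jaw": 1},
  {"dx": -4.3,"dy": -2,"dz": 0,"roll": -6,"jaw": 1},
  {"dx": 0,"dy": 0,"dz": 0,"roll": 0,"jaw": 1},
])

```text
time_s: 9.97
ee_pos: [0.5844, -0.0622, 0.031]
eef_rot: [-3.141, 0.0, -3.114]
force: [-1.2, -0.7, 0.6]
grip_width: 0.0002
grip_force: 0.4
```

```bash
python3 s.py
```

```text
t 9.97 box xy mm [ -15.5 -100.7] z 0.031 rot [-3.14114019e+00  3.09977692e-04 -3.11371235e+00] F [-1.2 -0.7  0.6]
tool a deg 84.39742375795764 rel axis in rotated frame [-40.98286245  21.58715993]
```

Request:
send_rows([
  {"dx": -4,"dy": -1.7,"dz": 0,"roll": -5,"jaw": 1},
  {"dx": -1,"dy": 0,"dz": 0,"roll": 0,"jaw": 1},
  {"dx": -1,"dy": 0,"dz": 0,"roll": 0,"jaw": 1},
  {"dx": 0,"dy": 0,"dz": 0,"roll": 0,"jaw": 1},
])

```text
time_s: 10.3
ee_pos: [0.5898, -0.0629, 0.0306]
eef_rot: [-3.141, -0.0, -3.036]
force: [-3.6, -3.2, 2.5]
grip_width: 0.0003
grip_force: 2.0
```

```bash
python3 s.py
```

```text
t 10.3 box xy mm [ -10.1 -102. ] z 0.0306 rot [-3.14132406e+00 -4.39658567e-04 -3.03558167e+00] F [-3.6 -3.2  2.5]
tool a deg 88.87398171390927 rel axis in rotated frame [-40.42839846  19.35568852]
```

Request:
send_rows([
  {"dx": -1,"dy": 0,"dz": 0,"roll": 0,"jaw": 1},
  {"dx": -1,"dy": 0,"dz": 0,"roll": 0,"jaw": 1},
  {"dx": -1,"dy": 0,"dz": 0,"roll": 0,"jaw": 1},
  {"dx": 0,"dy": 0,"dz": 0,"roll": 0,"jaw": 1},
])

```text
time_s: 10.63
ee_pos: [0.5905, -0.0629, 0.0303]
eef_rot: [3.141, -0.006, -3.035]
force: [-20.6, -7.7, 10.8]
grip_width: 0.0005
grip_force: 11.1
```

```bash
python3 s.py
```

```text
t 10.63 box xy mm [  -9.4 -102.1] z 0.0303 rot [ 3.14145138 -0.00637729 -3.03546886] F [-20.6  -7.7  10.8]
tool a deg 88.88044550344605 rel axis in rotated frame [-40.50798741  18.64765236]
```

It is firm against the stop at 22 N. I'll retreat, lift and verify.

Request:
send_rows([
  {"dx": 3,"dy": 0,"dz": 0,"roll": 0,"jaw": 1},
  {"dx": 5,"dy": 0,"dz": 0,"roll": 0,"jaw": 1},
  {"dx": 4,"dy": 0,"dz": 0,"roll": 0,"jaw": 1},
  {"dx": 0,"dy": 0,"dz": -20,"roll": 0,"jaw": 1},
  {"dx": 0,"dy": 0,"dz": -30,"roll": 0,"jaw": 1},
  {"dx": 20,"dy": 0,"dz": -30,"roll": 0,"jaw": 1},
  {"dx": 40,"dy": 0,"dz": -10,"roll": 0,"jaw": 1},
  {"dx": 40,"dy": 0,"dz": -30,"roll": 0,"jaw": 1},
  {"dx": 40,"dy": 0,"dz": -20,"roll": 0,"jaw": 1},
  {"dx": 20,"dy": 0,"dz": -20,"roll": 0,"jaw": 1},
  {"dx": 0,"dy": 0,"dz": 0,"roll": 0,"jaw": 1},
  {"dx": 0,"dy": 0,"dz": 0,"roll": 0,"jaw": 1},
])

```text
time_s: 11.63
ee_pos: [0.4316, -0.0803, 0.1853]
eef_rot: [-3.14, 0.004, -3.033]
force: [1.1, 0.4, -0.2]
grip_width: 0.0007
grip_force: 0.0
```

```bash
python3 - <<'E'
from h import *
st()
c=cam('top'); P=cloud(c); b=tobox(P); z=P[...,2]; f=c['frame']
cv2.imwrite('pics/top2.png',cv2.resize(f[120:250,150:350,::-1],None,fx=4,fy=4,interpolation=cv2.INTER_CUBIC))
m=((z>.036)&(z<.052)&(abs(b[...,0])<64)&(b[...,1]>-188)&(b[...,1]<-14)).astype(np.uint8)
n,l,s,ce=cv2.connectedComponentsWithStats(m)
for i in range(1,n):
    if s[i][4]>8: q=b[l==i]; print(s[i][4],q.min(0),q.max(0),cv2.minAreaRect(q.astype(np.float32)))
E
```

```text
t 11.63 box xy mm [-169.3  -99.5] z 0.1853 rot [-3.14049123  0.0035292  -3.03281446] F [ 1.1  0.4 -0.2]
89 [  -1.06196314 -113.53787559] [ 19.68858498 -52.38672965] ((10.055195808410645, -82.96742248535156), (60.967533111572266, 20.582706451416016), 87.8795394897461)
68 [ -41.91741009 -145.05364401] [  19.29541599 -127.27121208] ((-11.34321403503418, -136.21119689941406), (61.164894104003906, 16.80740737915039), 1.3620383739471436)
```

View pics/top2.png

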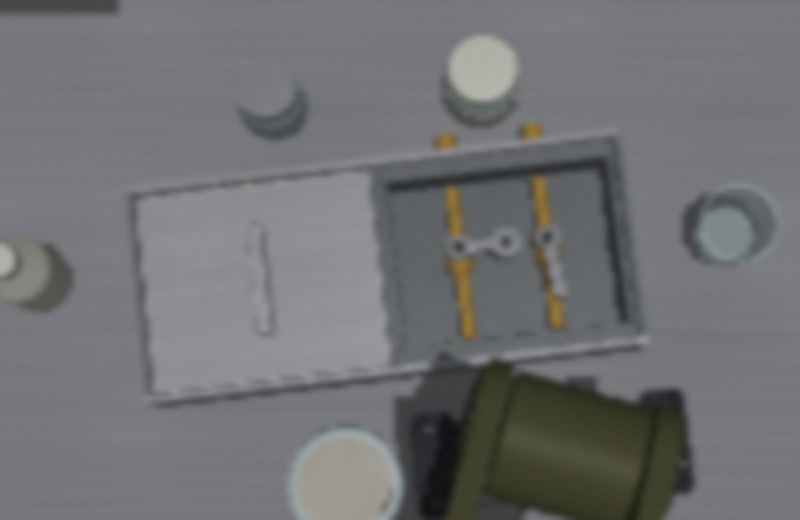

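The view shows the cover on the deck, the disc handle at (459,246)→(507,241) square across its pipe, and the plain handle and bystanders unmoved.

```bash
python3 -c "
from station import *
print(hand_in())"
```

```text
the job is handed in; nothing more can be done
None
```

The job is handed in after about 12 s: the cover is fully aside against the far end wall (rib measured at 102.1 mm), the disc handle is shut firmly against its stop across its pipe, and the plain handle and nearby objects look unmoved in the last top view.

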